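# Lock the pan lid with the T-key

## Task

Lock the lid on the transport carrier. Take the T-key that lies on the table, hang it by its crossbar in the notches of the key stand so that it swings blade-down, and let go; then take it again by the crossbar, put its blade in the slot of the brass cam lock and turn the cam clockwise (seen from above) a quarter turn until it stops, with its tongue over the lid. Hang the key back in the stand and leave it hanging; do not touch the carrier or its cam with the gripper, and leave the ramekin in the middle, the teaspoon and thermometer where they are.

Things in the scene. Friction and masses are not known exactly. Their poses are not given: they have to be found in the camera images.
- key_grip (a point): Point on the centre line of the T-key's round steel shank (14 mm thick), 42 mm from the crossbar's axis, near its centre of mass: where to pinch it while it lies (7 mm above the table). Axes: x along the shank from crossbar to blade, y along the crossbar and the blade's width, z square to both (up while it lies). About 0.15 kg
- key_bar (a point): Centre of the T-key's crossbar, axes as key_grip. Its black middle is 64 mm long (y), 16 mm high (x), 14 mm thick (z, flat faces); beyond it on each side a bare steel journal of 8 mm diameter, 32 to 50 mm off the centre, then a red end cap of 12.4 mm diameter, to 54 mm off the centre
- key_tip (a point): End of the T-key's flat steel blade, 100 mm from the crossbar's axis, axes as key_grip. The blade is 24 mm wide (y) and 5 mm thick (z), its last 4 mm narrowed to 20 by 3.5 mm; the round shank ends 16 mm before the tip
- stand: Fixed key stand: blue base 110 x 120 x 8 mm (origin under its centre, on the table), two upright steel plates 34 mm wide (x), 8 mm thick, 37 to 45 mm off the centre (y), each with an open notch on top: 10 mm wide for the lowest 7 mm, then flared to 30 mm; lips to 141 mm above the table. x square to the crossbar of a hanging key, y from plate to plate, z up
- stand_seat (a point): Crossbar centre of a key that hangs in the stand: midway between the notches, 125 mm above the table, 4 mm above the notch floors, axes as the stand. The key's journals lie in the notches, its shank swings freely between the plates; let go level, it swings to and fro for some 2 to 4 s and rests within a few degrees of plumb
- carrier: Fixed transport carrier: dark base plate with a small steel pan, its lid already on, and in front of it a round steel post 77 mm high with the brass cam lock on top. Origin on the table, on the post's axis; x points from the post to the pan's centre (109 mm away), z up. The lid (162 x 176 mm) is 74 mm above the table, its wire handle rises to 97 mm
- cam_slot (a point): Centre of the slot's mouth in the top of the brass cam lock (44 x 44 mm head, 103 mm above the table), turning with the cam. The mouth is a funnel 37 mm long along this point's y and 17.5 mm wide along x that narrows within 5 mm to a straight slot 27 by 7.5 mm, whose floor is 15 mm below the mouth. A flat tongue under the head reaches 57 mm from the axis along +y
- cam (a joint): Turn of the cam lock about its upright axis, rad, growing clockwise seen from above: 0 unlocked (tongue along the carrier's +y), 1.571 locked at its stop (tongue along the carrier's +x, over the lid). Stiff, about 0.08 N m friction; stays where left. The blade has about 6 degrees of play in the slot, so the key turns that much further than the cam
- ramekin_mid (a point): Grey-white ramekin that stands alone in the middle of the table, 72 mm wide and 45 mm high, a bystander; point at mid height
- teaspoon_mid (a point): Small steel teaspoon 130 mm long lying on the table, a bystander; point at its middle
- thermometer_mid (a point): White pen thermometer with a steel probe, 218 mm long, lying on the table, a bystander; point at its middle
- key: The T-key itself (all its parts); origin under the crossbar's centre, on the face that lies on the table, axes as point key_bar
Mind the look-alikes: they are no part of the job. Several things look just like the key: the one meant starts nearest to the robot's base.

How it is judged:
By the outcome, as a careful person would: the job done as asked, in the order asked, and still so for the second after the job is handed in, with the robot touching nothing.
It also fails if it takes over 72 s, if anything falls off the work surface, if the arm or the gripper's body presses on something with over 40 N, if the wrist force passes 120 N, or if a joint passes its speed limit or range.

## Robot

A 6-joint arm with a two-finger parallel gripper is mounted at the origin on a cart in front of the work surface, level with it; the furniture and walls round the work are solid. World frame = base frame: x ahead of the robot, y to its left, z up, the work surface at z = 0. Lengths are in m, angles in rad, forces in N, time in s.
With the tool pointing down it reaches from about 0.375 to 0.9 m from the base axis. Payload 3.1 kg.
Tool frame: the origin (TCP) lies at the very end of the fingers, on their centre line; the grasp point (between the pads) lies 19 mm behind it (manip.tcp_to_grasp is the distance from the TCP to the grasp point, in m); z points along the fingers, y is the line along which they close (so a half turn about z gives the same grasp; the last joint's range is limited). The gripper opens to 85 mm and grips with 20 to 120 N. Pads are 22 mm wide; open, the fingers measure 114 mm over their backs; the gripper's body (76 mm by 85 mm) begins 54 mm behind the grasp point. The pads swing forward as they close: fully open they stand 13 mm farther back than shut.
Start: joints at [1.067, 0.527, 1.433, -0, 1.181, -0.178], TCP at [0.199, 0.592, 0.231] pointing down, gripper open.
Joint ranges: [-3.08, 3.08], [-0.75, 2.2], [0.22, 2.44], [-1.43, 4.57], [0, 2.65], [-2.85, 2.85]. Speed limits (rad/s): [2.79, 2.79, 3.14, 3.14, 3.14, 3.14].

## Interface

Orientations are given as a unit quaternion [x, y, z, w].
In Python, from station import manip gives the robot as it stands. The module is installed in compiled form; this text tells all that it offers.
- The arm moves only by the tool step_arm, never from a script. Its argument "commands" is one flat list of numbers, 6 for each row, row after row: the shift along the tool's x, y, z in m, then the turn, a rotation vector about the tool's x, y, z in degrees. A call has exactly 10 rows; each row is the pose to reach, as a shift and turn from the pose commanded when the call began, along the tool's axes at that moment; what a row does not reach only later rows make up. A row lasts 1/10 s, in which the tool goes at most 50 mm and 8.59 degrees, less where a joint would pass 70% of its speed; a pose out of reach is approached as far as the arm can. A call with a gripper value outside its range is refused whole. "jaw" is the opening in per cent of the stroke, from 0 (shut) to 100 (fully open), set as the call begins (left out, the last holds). The fingers move at their own pace and stop on an object; "grip_force" is the grip in N (left out, the last holds). Time passes only in rows, so rows that repeat a pose let the fingers close, or fill a call up. It gives the time, the measured TCP pose, the force, the opening and the grip force at its end, in the units of the state.
- manip.sense(): the state, without advancing time (a new reading comes with each control period).
- manip.snapshot(name): name is "side" or "top" or "wrist"; returns a dict with "pixels" (420x560x3 uint8, blue, green, red), "fx", "fy", "cx", "cy" (pixels), "k1" (the pictures are not rectified: a ray, as slopes to the right and down, at radius r is drawn at 1 + k1 r^2 times it, then the intrinsics apply), "R" (3x3) and "t" (3): a world point X has camera coordinates R X + t; the wrist camera has in their place "mount" (4x4, takes a point from camera to tool coordinates, whose origin is the TCP and whose axes are the flange's). Camera axes: x right, y down, z forward; pixel columns grow to the right and rows downward; lengths in m; the calibration is good to about 2 mm. A picture is of the moment at which its call begins: read the wrist's pose just before it. There is no depth.
- manip.sign_off(): hands the job in; it is judged then, once.
The state is a dict: "t": time; "q": joint angles; "qd": joint speeds; "tau": joint torques, N m; "tcp_pos": TCP position; "tool_rot": TCP orientation; "force": force on the tool from outside, world axes, zero at the start; "ft_torque": the same for the moment, N m; "finger_gap": opening from 0.0 (shut) to 1.0 (fully open); "gripper_force": force on a finger pad.
Only numpy, scipy, OpenCV 4.12 (cv2) and the standard library are available. Lean on these libraries where they do the work, as an engineer would, in place of code of your own. Each camera call takes 0.05 s, during which the arm holds its last target. There are 200 camera calls.

## Working session

There is one attempt and no reset: what is moved stays moved. The work goes in short steps, Python scripts to look and compute and a tool call to move; the robot and the scene stay as the last step left them, time stands still between calls to the robot, and variables do not carry over. Pictures are saved under pics/ and viewed, at most 10 in all, crops included, and the job is handed in when it is done.

Besides the shell and the picture viewer there is one more tool, called after "Request:" as name(argument=value, ...) on one line, values as JSON. step_arm: Moves the arm, as the interface text tells. Its arguments: {"type":"object","properties":{"commands":{"type":"array","items":{"type":"number"}},"jaw":{"type":"number"},"grip_force":{"type":"number"}},"required":["commands"]}

```bash
mkdir -p pics; cat > h.py <<'E'
import numpy as np, cv2
from station import manip
from scipy.spatial.transform import Rotation as Ro
def snap(n):
    s=manip.sense(); d=manip.snapshot(n)
    if n=='wrist':
        M=np.array(d['mount']); T=np.eye(4); T[:3,:3]=Ro.from_quat(s['tool_rot']).as_matrix(); T[:3,3]=s['tcp_pos']
        W=T@M; d['R']=W[:3,:3].T; d['t']=-W[:3,:3].T@W[:3,3]
    d['R']=np.array(d['R']);d['t']=np.array(d['t']).ravel()
    return d
def K(d): return np.array([[d['fx'],0,d['cx']],[0,d['fy'],d['cy']],[0,0,1.]]),np.array([d['k1'],0,0,0.])
def ray(d,uv):
    k,D=K(d); p=cv2.undistortPoints(np.array(uv,float).reshape(-1,1,2),k,D).reshape(-1,2)
    v=np.c_[p,np.ones(len(p))]@d['R']; return -d['R'].T@d['t'],v
def onz(d,uv,z):
    c,v=ray(d,uv); z=np.broadcast_to(z,len(v)); return c+v*((z-c[2])/v[:,2])[:,None]
def proj(d,X):
    k,D=K(d); return cv2.projectPoints(np.array(X,float).reshape(-1,1,3),cv2.Rodrigues(d['R'])[0],d['t'],k,D)[0].reshape(-1,2)
def state():
    s=manip.sense(); R=Ro.from_quat(s['tool_rot']).as_matrix()
    print(s['t'],'tcp',np.round(s['tcp_pos'],4),'x',R[:,0].round(3),'y',R[:,1].round(3),'z',R[:,2].round(3),'q',np.round(s['q'],3),'F',np.round(s['force'],1),'gap',round(s['finger_gap'],3),s['gripper_force'])
    return s,R
E
python3 - <<'E'
from h import *
state(); print(manip.tcp_to_grasp)
for n in ('top','side'):
    d=snap(n); cv2.imwrite(f'pics/{n}0.png',d['pixels']); print(n,d['fx'],d['k1'],-d['R'].T@d['t'],d['R'].round(2).tolist())
E
```

```text
0.0 tcp [0.1991 0.5917 0.2303] x [-0.948  0.319  0.   ] y [ 0.319  0.948 -0.002] z [-0.001 -0.002 -1.   ] q [ 1.068  0.528  1.434 -0.     1.181 -0.179] F [ 0.4  0.7 -0. ] gap 1.003 0.0
0.0187
top 434.7001539727672 -0.1340386703799615 [0.39792465 0.00672816 1.1346097 ] [[-0.02, -1.0, 0.0], [-0.99, 0.02, -0.12], [0.12, -0.01, -0.99]]
side 379.9512733445729 -0.03833652895763809 [0.24454504 0.57490272 0.65151364] [[-0.9, -0.44, -0.02], [-0.26, 0.57, -0.78], [0.35, -0.69, -0.63]]
```

View pics/top0.png

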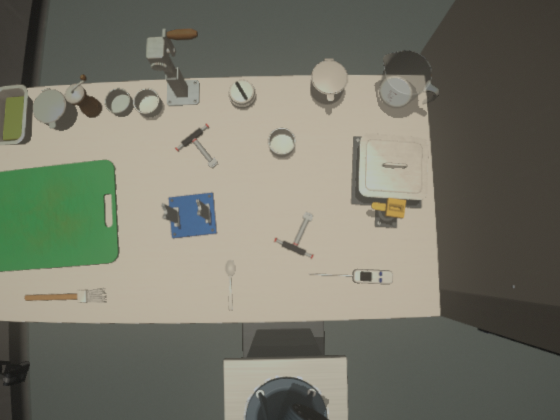

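View pics/side0.png

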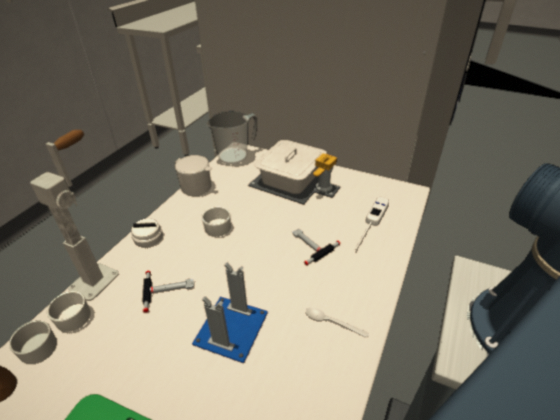

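Two things look like the key in the top view: A with its bar at about (193,137) and blade at (213,165), and B with its bar at (293,248) and blade at (308,216). The robot base is at about (287,410), so B is nearer and fits the description. In the same view the stand is at (192,215), the cam at (392,208), the ramekin at (282,144), the spoon at (231,285) and the thermometer at (355,276). I'll confirm B in a crop and measure.

```bash
python3 - <<'E'
from h import *
d=snap('top'); im=d['pixels']; e=snap('side'); hsv=cv2.cvtColor(im,cv2.COLOR_BGR2HSV)
def blobs(m,mn):
    n,l,s,c=cv2.connectedComponentsWithStats(m.astype(np.uint8)); return [(s[i,4],c[i].round(1)) for i in range(1,n) if s[i,4]>=mn]
H,S,V=[hsv[...,i].astype(int) for i in range(3)]
red=((H<8)|(H>172))&(S>120)&(V>60)
for a,c in blobs(red,4): print('red',a,c,onz(d,[c],.007)[0].round(4))
blue=(H>100)&(H<125)&(S>120)&(V>50); 
n,l,s,c=cv2.connectedComponentsWithStats(blue.astype(np.uint8)); i=1+np.argmax(s[1:,4])
ct=max(cv2.findContours((l==i).astype(np.uint8),0,2)[0],key=cv2.contourArea).reshape(-1,2)
P=onz(d,ct,.008)[:,:2].astype(np.float32); print('stand',cv2.minAreaRect(P))
br=(H>12)&(H<30)&(S>150)&(V>110)
for a,c in blobs(br,20): print('brass',a,c,onz(d,[c],.103)[0].round(4))
m=np.zeros(im.shape[:2],bool);m[190:230,360:415]=1
ct=max(cv2.findContours((br&m).astype(np.uint8),0,2)[0],key=cv2.contourArea).reshape(-1,2); print(onz(d,ct,.1)[:,:2].round(3).tolist())
print('tip',onz(d,[[308.5,215]],.007).round(3))
for n,p in dict(ram=(282,144),spoon=(231,285),therm=(355,276)).items(): print(n,onz(d,[p],.02)[0].round(3))
a=cv2.resize(im[195:275,255:335],(400,400),interpolation=2); b=cv2.resize(im[170:250,350:430],(400,400),interpolation=2)
cv2.imwrite('pics/crop1.png',np.hstack([a,b]))
E
```

```text
stand ((0.49608224630355835, 0.19856590032577515), (0.003677450120449066, 0.0), 134.18801879882812)Traceback (most recent call last):
  File "<stdin>", line 15, in <module>
ValueError: max() iterable argument is empty
```

```bash
python3 - <<'E'
from h import *
im=cv2.imread('pics/top0.png'); h=cv2.cvtColor(im,cv2.COLOR_BGR2HSV)
for u,v in [(192,230),(396,208),(278,243),(310,256),(293,248),(280,200),(300,230)]: print(u,v,im[v,u],h[v,u])
print(snap('top')['pixels'].dtype)
E
```

```text
192 230 [141 106  76] [106 118 141]
396 208 [ 78 148 180] [ 21 145 180]
278 243 [143 159 167] [ 20  37 167]
310 256 [133 143 157] [ 13  39 157]
293 248 [70 77 81] [19 35 81]
280 200 [161 179 187] [ 21  35 187]
300 230 [136 148 150] [ 26  24 150]
uint8
```

```bash
cat > m1.py <<'E'
from h import *
def blobs(m,mn):
    n,l,s,c=cv2.connectedComponentsWithStats(m.astype(np.uint8)); return [(s[i,4],c[i].round(1)) for i in range(1,n) if s[i,4]>=mn]
def hsv(im):
    h=cv2.cvtColor(im,cv2.COLOR_BGR2HSV).astype(int); return h[...,0],h[...,1],h[...,2]
def big(m):
    return max(cv2.findContours(m.astype(np.uint8),0,2)[0],key=cv2.contourArea).reshape(-1,2)
E
python3 - <<'E'
from m1 import *
d=snap('top'); im=d['pixels']; H,S,V=hsv(im)
red=((H<9)|(H>172))&(S>70)
for a,c in blobs(red,4): print('red',a,c,onz(d,[c],.007)[0].round(4))
P=onz(d,big((H>95)&(H<125)&(S>80)),.008)[:,:2].astype(np.float32); print('stand',cv2.minAreaRect(P))
m=np.zeros(im.shape[:2],bool);m[190:230,360:415]=1
br=(H>12)&(H<30)&(S>90)&m
for a,c in blobs(br,10): print('brass',a,c,onz(d,[c],.1)[0].round(4))
ct=big(br); print(onz(d,ct,.1)[:,:2].round(3).tolist())
print('tip',onz(d,[[308.5,215]],.003).round(3))
for n,p in dict(ram=(282,144),spoon=(231,285),therm=(355,276)).items(): print(n,onz(d,[p],.02)[0].round(3))
a=cv2.resize(im[195:275,255:335],(400,400),interpolation=2); b=cv2.resize(im[170:250,350:430],(400,400),interpolation=2)
cv2.imwrite('pics/crop1.png',np.hstack([a,b]))
E
```

```text
red 5 [206.8 125.2] [0.7673 0.1957 0.007 ]
red 10 [193.7 139.6] [0.7281 0.231  0.007 ]
red 6 [176.5 149. ] [0.7035 0.2774 0.007 ]
red 6 [275.2 239. ] [0.4572 0.0175 0.007 ]
red 7 [295.3 243.9] [ 0.4433 -0.0343  0.007 ]
red 5 [311.6 256.2] [ 0.4105 -0.0757  0.007 ]
stand ((0.5247550010681152, 0.23428598046302795), (0.10516142845153809, 0.11529984325170517), 5.161150932312012)
brass 475 [391.2 207.2] [ 0.5225 -0.2658  0.1   ]
[[0.545, -0.259], [0.543, -0.256], [0.538, -0.256], [0.533, -0.251], [0.533, -0.239], [0.536, -0.236], [0.536, -0.222], [0.531, -0.217], [0.526, -0.216], [0.521, -0.221], [0.521, -0.223], [0.519, -0.226], [0.519, -0.233], [0.516, -0.235], [0.516, -0.245], [0.511, -0.25], [0.504, -0.25], [0.504, -0.252], [0.501, -0.254], [0.501, -0.269], [0.498, -0.271], [0.498, -0.294], [0.505, -0.294], [0.508, -0.297], [0.522, -0.298], [0.525, -0.3], [0.534, -0.301], [0.537, -0.303], [0.539, -0.301], [0.539, -0.299], [0.542, -0.296], [0.542, -0.274], [0.545, -0.271]]
tip [[ 0.518 -0.071  0.003]]
ram [ 0.706 -0.006  0.02 ]
spoon [0.342 0.132 0.02 ]
therm [ 0.357 -0.185  0.02 ]
```

View pics/crop1.png

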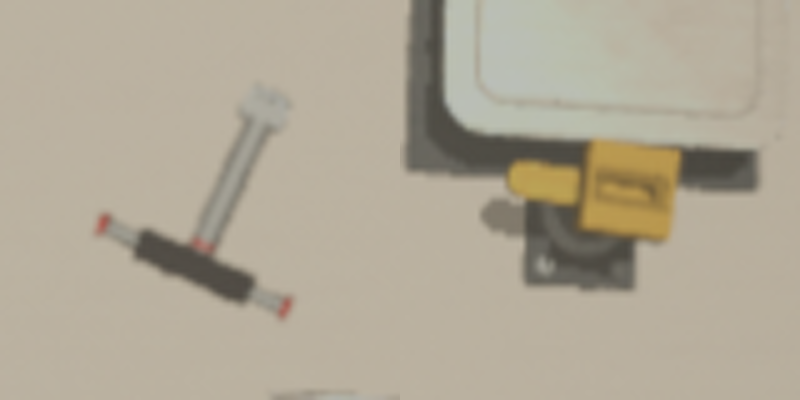

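B is confirmed: a full T-key near the base, with its bar caps at about (275,239) and (312,256) and its blade end at (308,215). The cam head is centred near px (396,208), with its tongue to the left (world +y), so it is unlocked. I'll add a go-to helper and look at the stand on the way.

```bash
cat >> h.py <<'E'
def goto(p,yaw=None,ry=None):
    """print shift/turn in tool axes to reach TCP p with tool down and tool-y at world yaw (deg)"""
    s,R=state(); y=np.radians(yaw); Y=np.array([np.cos(y),np.sin(y),0]); Z=np.array([0,0,-1.])
    G=np.c_[np.cross(Y,Z),Y,Z]
    print('shift mm',(R.T@(np.array(p)-s['tcp_pos'])*1000).round(1),'turn deg',np.degrees(Ro.from_matrix(R.T@G).as_rotvec()).round(2))
E
python3 -c "
from h import *
goto([.5,.234,.33],95.2)"
```

```text
0.3 tcp [0.1993 0.5921 0.231 ] x [-0.948  0.319  0.   ] y [ 0.319  0.948 -0.001] z [-0.    -0.001 -1.   ] q [ 1.068  0.528  1.433 -0.     1.181 -0.179] F [ 0.2  0.9 -0.8] gap 1.0 0.0
shift mm [-399.2 -243.5  -98.9] turn deg [-4.000e-02 -2.000e-02 -2.381e+01]
```

Request:
step_arm(commands=[-0.04, -0.024, -0.03, 0, 0, -3, -0.08, -0.049, -0.06, 0, 0, -6, -0.12, -0.073, -0.09, 0, 0, -9, -0.16, -0.098, -0.099, 0, 0, -12, -0.2, -0.122, -0.099, 0, 0, -15, -0.24, -0.146, -0.099, 0, 0, -18, -0.28, -0.171, -0.099, 0, 0, -21, -0.32, -0.195, -0.099, 0, 0, -23.8, -0.36, -0.22, -0.099, 0, 0, -23.8, -0.399, -0.243, -0.099, 0, 0, -23.8])

```text
t: 1.3
tcp_pos: [0.501, 0.2327, 0.3305]
tool_rot: [-0.045, 0.999, 0.0, 0.0]
force: [-0.3, 0.4, -0.3]
finger_gap: 0.996
gripper_force: 0.0
```

```bash
python3 - <<'E'
from h import *
goto([.47,-.05,.25],63.4)
d=snap('wrist'); cv2.imwrite('pics/w1.png',d['pixels']); np.savez('pics/w1.npz',**{k:np.array(v) for k,v in d.items()})
print(-d['R'].T@d['t'], d['R'][2], d['fx'],proj(d,[[.525,.234,.008],[.525,.234,.125]]))
E
```

```text
1.3 tcp [0.501  0.2327 0.3305] x [-0.996 -0.09  -0.   ] y [-0.09   0.996  0.   ] z [ 0.  0. -1.] q [ 0.233  0.325  1.486  0.     1.33  -1.428] F [-0.3  0.4 -0.3] gap 0.996 0.0
shift mm [  56.3 -278.8   80.4] turn deg [1.000e-02 1.000e-02 3.176e+01]
[0.43313857 0.22603935 0.47447836] [ 0.26797214  0.0247096  -0.96310974] 333.3756176214011 [[281.66822255 186.8745236 ]
 [281.58657352 207.86974537]]
```

View pics/w1.png

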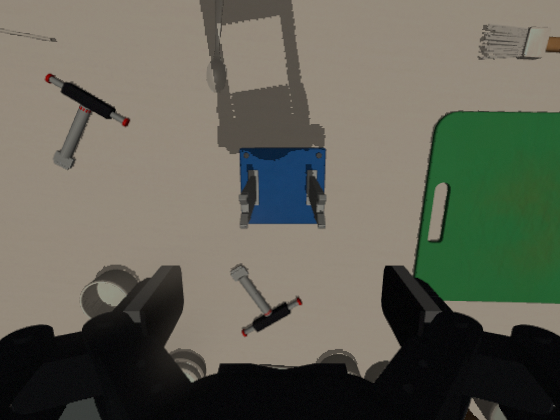

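The wrist view shows the stand base at about (240–326, 148–225), with the plate lips near (245,200/222) and (318,200/222). Key B is at the upper left, with caps at about (49,78) and (126,122). I'll measure both here.

```bash
python3 - <<'E'
from m1 import *
d=dict(np.load('pics/w1.npz')); im=d['pixels']; H,S,V=hsv(im)
red=((H<9)|(H>172))&(S>90)&(V>40)
B=[(a,c) for a,c in blobs(red,6) if c[0]<200 and c[1]<170]
for a,c in B: print('red',a,c,onz(d,[c],.007)[0].round(4))
bl=big(cv2.morphologyEx(((H>95)&(H<125)&(S>80)).astype(np.uint8),3,np.ones((5,5))))
r=cv2.minAreaRect(onz(d,bl,.008)[:,:2].astype(np.float32)); print('stand',r)
c=np.array(r[0]); print('plumb')
# predicted lips
a=np.radians(r[2]%90); 
for ang in (a,):
    X=np.array([np.cos(ang),np.sin(ang)]);Y=np.array([-X[1],X[0]])
    pts=[np.r_[c+X*sx*16+0,0] for sx in ()]
    pts=[np.r_[c+X*sx+Y*sy,.141] for sx in(-.017,.017) for sy in(-.045,-.037,.037,.045)]
    pts+= [np.r_[c+X*sx+Y*sy,.008] for sx in(-.055,.055) for sy in(-.06,.06)]
    uv=proj(d,pts).round(1)
k=cv2.resize(im[130:240,225:345],(720,660)[::1],interpolation=2)
for u,v in uv: cv2.circle(k,(int((u-225+.5)*6),int((v-130+.5)*6)),4,(0,0,255),1)
cv2.imwrite('pics/c2.png',cv2.resize(k,(654,600)))
E
```

```text
red 46 [48.2 77.2] [ 0.4101 -0.0781  0.007 ]
red 34 [ 84.3 109.4] [ 0.4453 -0.0358  0.007 ]
red 49 [125.3 121.7] [0.4559 0.017  0.007 ]
stand ((0.7780473828315735, 0.38684412837028503), (0.2868881821632385, 0.6805320382118225), 5.884467124938965)
plumb
```

View pics/c2.png

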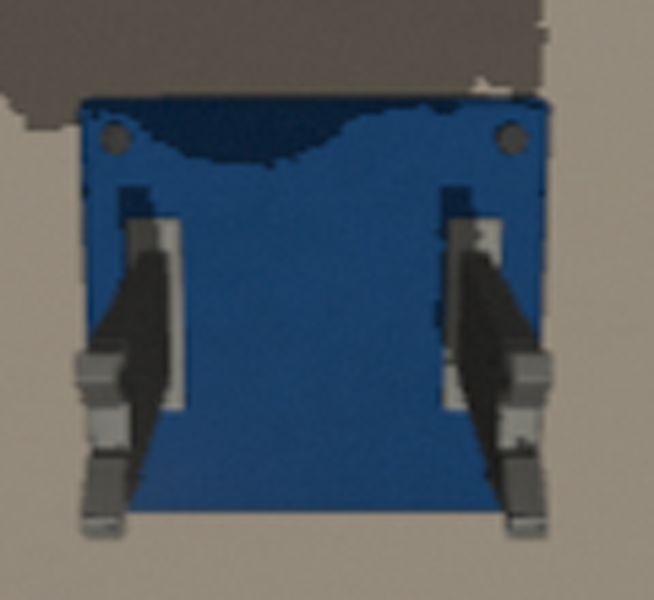

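Request:
step_arm(commands=[0.006, -0.028, 0.008, 0, 0, 3.2, 0.012, -0.056, 0.016, 0, 0, 6.4, 0.018, -0.084, 0.024, 0, 0, 9.6, 0.024, -0.112, 0.032, 0, 0, 12.8, 0.03, -0.14, 0.04, 0, 0, 16, 0.036, -0.168, 0.048, 0, 0, 19.2, 0.042, -0.196, 0.056, 0, 0, 22.4, 0.048, -0.224, 0.064, 0, 0, 25.6, 0.054, -0.252, 0.072, 0, 0, 28.8, 0.056, -0.279, 0.08, 0, 0, 31.8])

```text
t: 2.35
tcp_pos: [0.4688, -0.0491, 0.2501]
tool_rot: [0.231, 0.973, 0.0, -0.0]
force: [0.4, -0.2, -0.3]
finger_gap: 0.999
gripper_force: 0.0
```

The crop shows the lip outer edges at crop y≈351 (near) and 533 (far). The base edges are at crop y 97 and 512, and x 82 and 549. I'll convert those by hand, and look at the key from above.

```bash
python3 - <<'E'
from m1 import *
d=dict(np.load('pics/w1.npz'))
f=lambda L:np.array([(225+x/5.45-.5,130+y/5.45-.5) for x,y in L])
L=onz(d,f([(78,351),(123,351),(512,351),(552,351),(82,533),(122,533),(508,535),(548,535)]),.141)
print(L.round(4)[:,:2].tolist(), 'mean',L.mean(0)); 
B=onz(d,f([(82,97),(549,97)]),.008); C=onz(d,f([(315,512)]),.008); print(B.round(4).tolist(),C.round(4), (B.mean(0)+C[0])/2)
y=(L[[2,3,6,7]].mean(0)-L[[0,1,4,5]].mean(0)); print('y yaw',np.degrees(np.arctan2(y[1],y[0])),np.linalg.norm(y)); x=L[4:].mean(0)-L[:4].mean(0);print('x yaw',np.degrees(np.arctan2(x[1],x[0])),np.linalg.norm(x))
y=B[1]-B[0];print('base yaw',np.degrees(np.arctan2(y[1],y[0])),np.linalg.norm(y))
d=snap('wrist'); im=d['pixels'];H,S,V=hsv(im);
for a,c in blobs(((H<9)|(H>172))&(S>90)&(V>40),10): print('red',a,c,onz(d,[c],.009)[0].round(4))
cv2.imwrite('pics/w2.png',im); np.savez('pics/w2.npz',**{k:np.array(v) for k,v in d.items()})
goto([.4714,-.048,.0],63.4)
E
```

```text
[[0.51, 0.1888], [0.5093, 0.1972], [0.5027, 0.2698], [0.502, 0.2773], [0.5458, 0.1915], [0.5451, 0.1992], [0.5388, 0.2734], [0.5381, 0.2811]] mean [0.52398482 0.23478753 0.141     ]
[[0.4752, 0.1713, 0.008], [0.4645, 0.2887, 0.008]] [[0.5792 0.2398 0.008 ]] [0.52451998 0.23492006 0.008     ]
y yaw 95.04200079944727 0.08154175249254632
x yaw 4.839541925106922 0.03607999277922939
base yaw 95.18817627665857 0.11785306605695595
red 42 [330.4 144. ] [0.4564 0.018  0.009 ]
red 42 [238.  145.2] [ 0.4106 -0.0761  0.009 ]
red 43 [284.2 155.5] [ 0.4444 -0.0345  0.009 ]
red 19 [557.2 300.2] [0.7635 0.1924 0.009 ]
2.4 tcp [ 0.4693 -0.0525  0.2491] x [-0.892  0.453 -0.   ] y [ 0.453  0.892 -0.003] z [-0.001 -0.003 -1.   ] q [-0.347  0.298  1.781 -0.003  1.062 -1.446] F [ 1.2 -1.4 -0.6] gap 0.996 0.0
shift mm [  0.3   5.7 249.1] turn deg [-0.17  0.02 -0.33]
```

View pics/w2.png

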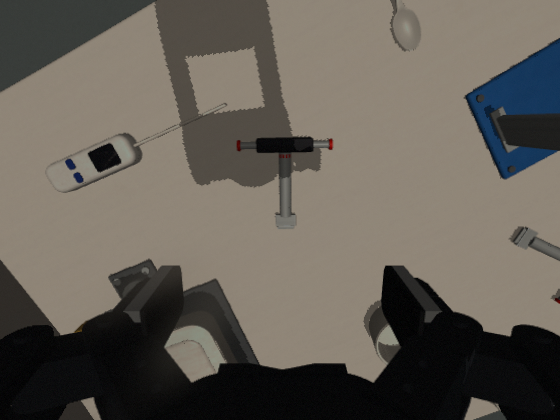

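The key lies clear under the wrist, with caps at (238,145) and (330,144) and blade end at (285,228). Mid-bar is (0.433,-0.030), bar yaw 64°, so the grip point is (0.471,-0.048). The stand is at (0.524,0.235) with yaw 5.0°.

Request:
step_arm(commands=[0, 0.002, 0.02, 0, 0, 0, 0, 0.004, 0.05, 0, 0, 0, 0, 0.004, 0.09, 0, 0, 0, 0, 0.004, 0.12, 0, 0, 0, 0, 0.004, 0.15, 0, 0, 0, 0, 0.004, 0.17, 0, 0, 0, 0, 0.004, 0.18, 0, 0, 0, 0, 0.004, 0.18, 0, 0, 0, 0, 0.004, 0.18, 0, 0, 0, 0, 0.004, 0.18, 0, 0, 0], jaw=55, grip_force=60)

```text
t: 3.4
tcp_pos: [0.4722, -0.0448, 0.0714]
tool_rot: [0.23, 0.973, -0.0, 0.001]
force: [-0.1, 0.5, -0.7]
finger_gap: 0.544
gripper_force: 0.0
```

```bash
python3 -c "
from h import *
goto([.4711,-.048,.003],64.05)"
```

```text
3.4 tcp [ 0.4722 -0.0448  0.0714] x [-0.894  0.448 -0.002] y [0.448 0.894 0.   ] z [ 0.002 -0.001 -1.   ] q [-0.331  0.608  1.94   0.     0.59  -1.437] F [-0.1  0.5 -0.7] gap 0.544 0.0
shift mm [-0.3 -3.3 68.4] turn deg [ 0.02  0.14 -0.65]
```

Request:
step_arm(commands=[0, -0.003, 0.015, 0, 0, -0.6, 0, -0.003, 0.03, 0, 0, -0.6, 0, -0.003, 0.045, 0, 0, -0.6, 0, -0.003, 0.058, 0, 0, -0.6, 0, -0.003, 0.065, 0, 0, -0.6, 0, -0.003, 0.068, 0, 0, -0.6, 0, -0.003, 0.068, 0, 0, -0.6, 0, -0.003, 0.068, 0, 0, -0.6, 0, -0.003, 0.068, 0, 0, -0.6, 0, -0.003, 0.068, 0, 0, -0.6])

```text
t: 4.4
tcp_pos: [0.4702, -0.0474, 0.0027]
tool_rot: [0.225, 0.974, -0.0, 0.0]
force: [0.2, -0.3, 0.7]
finger_gap: 0.555
gripper_force: 0.0
```

Request:
step_arm(commands=[0, 0, 0, 0, 0, 0, 0, 0, 0, 0, 0, 0, 0, 0, 0, 0, 0, 0, 0, 0, 0, 0, 0, 0, 0, 0, 0, 0, 0, 0, 0, 0, 0, 0, 0, 0, 0, 0, 0, 0, 0, 0, 0, 0, 0, 0, 0, 0, 0, 0, 0, 0, 0, 0, 0, 0, 0, 0, 0, 0], jaw=0)

```text
t: 5.4
tcp_pos: [0.47, -0.0474, 0.0026]
tool_rot: [0.225, 0.974, -0.0, 0.0]
force: [-0.5, 0.0, 5.9]
finger_gap: 0.133
gripper_force: 58.6
```

```bash
python3 -c "
from h import *
X=np.array([np.cos(np.radians(5)),np.sin(np.radians(5))]); p=np.array([.5242,.2348])+.042*X
goto([*p,.19],95)"
```

```text
5.4 tcp [ 0.47   -0.0474  0.0026] x [-0.899  0.439 -0.   ] y [0.439 0.899 0.   ] z [ 0. -0. -1.] q [-0.338  0.753  1.965  0.     0.423 -1.454] F [-0.5  0.   5.9] gap 0.133 58.599180579185486
shift mm [  39.   299.  -187.4] turn deg [-0.000e+00  3.000e-02 -3.102e+01]
```

Request:
step_arm(commands=[0, 0, -0.01, 0, 0, 0, 0, 0, -0.03, 0, 0, 0, 0, 0, -0.055, 0, 0, 0, 0, 0, -0.085, 0, 0, 0, 0, 0.01, -0.115, 0, 0, -1, 0.004, 0.03, -0.145, 0, 0, -3, 0.008, 0.055, -0.17, 0, 0, -6, 0.012, 0.085, -0.187, 0, 0, -9, 0.016, 0.115, -0.187, 0, 0, -12, 0.02, 0.145, -0.187, 0, 0, -15])

```text
t: 6.4
tcp_pos: [0.5156, 0.0929, 0.1904]
tool_rot: [0.095, 0.995, -0.0, 0.001]
force: [-0.2, 0.5, -1.9]
finger_gap: 0.13
gripper_force: 58.7
```

```bash
python3 -c "
from h import *
X=np.array([np.cos(np.radians(5)),np.sin(np.radians(5))]); p=np.array([.5242,.2348])+.042*X
goto([*p,.19],95)"
```

```text
6.4 tcp [0.5156 0.0929 0.1904] x [-0.982  0.189 -0.001] y [0.189 0.982 0.   ] z [ 0.001 -0.    -1.   ] q [-0.035  0.448  1.729 -0.     0.963 -1.416] F [-0.2  0.5 -1.9] gap 0.13 58.7245774269104
shift mm [-22.  152.5   0.5] turn deg [-1.000e-02  7.000e-02 -1.589e+01]
```

Request:
step_arm(commands=[-0.003, 0.022, 0, 0, 0, -2.3, -0.006, 0.044, 0, 0, 0, -4.6, -0.009, 0.066, 0, 0, 0, -6.9, -0.012, 0.088, 0, 0, 0, -9.2, -0.015, 0.108, 0, 0, 0, -11.5, -0.018, 0.125, 0, 0, 0, -13.5, -0.02, 0.138, 0, 0, 0, -15, -0.022, 0.148, 0, 0, 0, -15.9, -0.022, 0.152, 0, 0, 0, -15.9, -0.022, 0.152, 0, 0, 0, -15.9])

```text
t: 7.4
tcp_pos: [0.566, 0.2369, 0.1892]
tool_rot: [-0.043, 0.999, -0.0, -0.0]
force: [0.6, -0.9, -1.1]
finger_gap: 0.132
gripper_force: 58.8
```

```bash
python3 - <<'E'
from m1 import *
s,R=state()
d=snap('wrist'); im=d['pixels'];H,S,V=hsv(im)
for a,c in blobs(((H<9)|(H>172))&(S>90)&(V>40),10):
    p=onz(d,[c],.194)[0]; print('red',a,c,p.round(4),'tool',(R.T@(p-s['tcp_pos'])).round(4))
cv2.imwrite('pics/w3.png',im)
E
```

```text
7.4 tcp [0.566  0.2369 0.1892] x [-0.996 -0.085  0.001] y [-0.085  0.996 -0.   ] z [-0. -0. -1.] q [ 0.215  0.561  1.504 -0.     1.077 -1.442] F [ 0.6 -0.9 -1.1] gap 0.132 58.77714157104492
red 354 [155.9 186.2] [0.5299 0.1798 0.194 ] tool [ 0.0409 -0.0538 -0.0048]
red 359 [408.6 186.3] [0.5207 0.2861 0.194 ] tool [ 0.0409  0.053  -0.0048]
red 38 [270.4 216.7] [0.5391 0.229  0.194 ] tool [ 0.0275 -0.0056 -0.0048]
red 39 [293.7 217. ] [0.5384 0.2391 0.194 ] tool [ 0.0273  0.0046 -0.0048]
red 47 [278.  218.2] [0.5395 0.2323 0.194 ] tool [ 0.0268 -0.0023 -0.0048]
red 57 [286.4 218.3] [0.5392 0.236  0.194 ] tool [ 0.0268  0.0014 -0.0048]
```

View pics/w3.png

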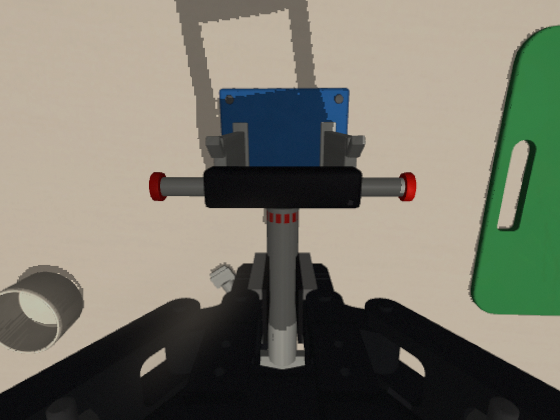

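The key is held level and square, with caps at (156,186) and (409,186) and the bar centred over the stand to within about 1 mm. Lowering.

Request:
step_arm(commands=[0, 0, 0.005, 0, 0, 0, 0, 0, 0.013, 0, 0, 0, 0, 0, 0.022, 0, 0, 0, 0, 0, 0.031, 0, 0, 0, 0, 0, 0.04, 0, 0, 0, 0, 0, 0.048, 0, 0, 0, 0, 0, 0.055, 0, 0, 0, 0, 0, 0.06, 0, 0, 0, 0, 0, 0.06, 0, 0, 0, 0, 0, 0.06, 0, 0, 0])

```text
t: 8.45
tcp_pos: [0.5663, 0.2368, 0.1294]
tool_rot: [-0.043, 0.999, 0.0, 0.0]
force: [0.9, -0.2, -2.0]
finger_gap: 0.132
gripper_force: 58.8
```

```bash
python3 - <<'E'
from m1 import *
s,R=state()
d=snap('wrist'); im=d['pixels'];H,S,V=hsv(im)
for a,c in blobs(((H<9)|(H>172))&(S>90)&(V>40),200):
    p=onz(d,[c],s['tcp_pos'][2]+.008)[0]; print('red',a,c,p.round(4),'tool',(R.T@(p-s['tcp_pos'])).round(4))
cv2.imwrite('pics/w4.png',cv2.resize(im[80:300,120:440],(800,550)))
e=snap('side'); u=proj(e,[.5242,.2348,.12])[0].astype(int); print(u)
E
```

```text
8.45 tcp [0.5663 0.2368 0.1294] x [-0.996 -0.085 -0.   ] y [-0.085  0.996  0.   ] z [ 0.  0. -1.] q [ 0.214  0.639  1.55  -0.     0.952 -1.442] F [ 0.9 -0.2 -2. ] gap 0.132 58.77788722515106
red 354 [155.9 186.2] [0.5294 0.1809 0.1374] tool [ 0.0415 -0.0526 -0.008 ]
red 357 [408.5 186.2] [0.5205 0.2848 0.1374] tool [ 0.0416  0.0517 -0.008 ]
[223 289]
```

View pics/w4.png

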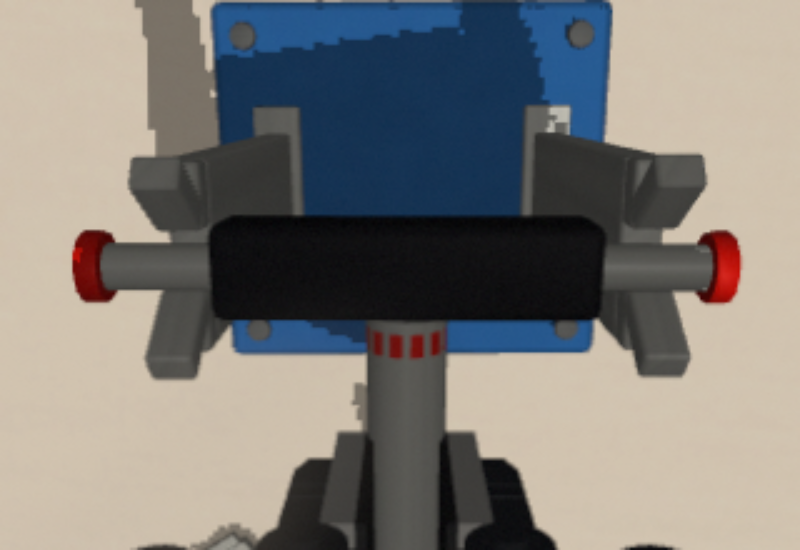

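The bar sits between the lips on both sides and is centred in x. It is about 2 mm off toward the left plate, so I'll shift 2 mm and lower further.

Request:
step_arm(commands=[0, 0.001, 0.001, 0, 0, 0, 0, 0.002, 0.002, 0, 0, 0, 0, 0.002, 0.004, 0, 0, 0, 0, 0.002, 0.006, 0, 0, 0, 0, 0.002, 0.008, 0, 0, 0, 0, 0.002, 0.009, 0, 0, 0, 0, 0.002, 0.01, 0, 0, 0, 0, 0.002, 0.01, 0, 0, 0, 0, 0.002, 0.01, 0, 0, 0, 0, 0.002, 0.01, 0, 0, 0])

```text
t: 9.55
tcp_pos: [0.566, 0.2387, 0.1197]
tool_rot: [-0.043, 0.999, 0.0, 0.0]
force: [-1.3, -0.1, 4.0]
finger_gap: 0.132
gripper_force: 59.0
```

Request:
step_arm(commands=[0, 0, 0, 0, 0, 0, 0, 0, 0, 0, 0, 0, 0, 0, 0, 0, 0, 0, 0, 0, 0, 0, 0, 0, 0, 0, 0, 0, 0, 0, 0, 0, 0, 0, 0, 0, 0, 0, -0.005, 0, 0, 0, 0, 0, -0.02, 0, 0, 0, 0, 0, -0.05, 0, 0, 0, 0, 0, -0.08, 0, 0, 0], jaw=70)

```text
t: 10.55
tcp_pos: [0.5656, 0.2386, 0.1999]
tool_rot: [-0.043, 0.999, -0.0, -0.001]
force: [-0.0, 0.1, -0.4]
finger_gap: 0.704
gripper_force: 0.0
```

```bash
python3 - <<'E'
from m1 import *
goto([.5242,.2348,.25],5.0)
d=snap('side'); u,v=223,289; im=d['pixels'][v-90:v+90,u-120:u+120]; cv2.imwrite('pics/s5.png',cv2.resize(im,(800,600),interpolation=2))
E
```

```text
10.55 tcp [0.5656 0.2386 0.1999] x [-0.996 -0.085  0.001] y [-0.085  0.996 -0.   ] z [-0.001 -0.    -1.   ] q [ 0.217  0.549  1.492  0.     1.102 -1.439] F [-0.   0.1 -0.4] gap 0.704 0.0
shift mm [ 41.6  -0.3 -50. ] turn deg [-7.000e-02 -6.000e-02  8.989e+01]
```

View pics/s5.png

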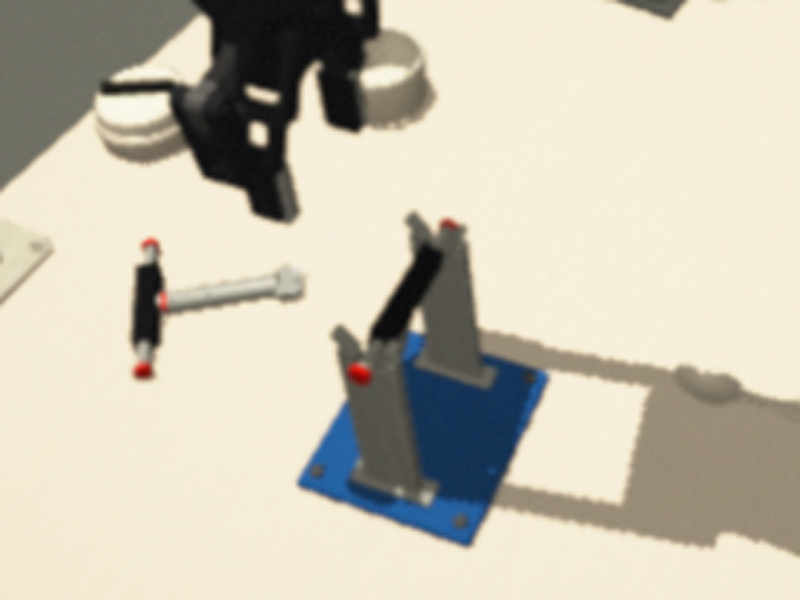

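The key hangs in both notches: the red caps at (360,373) and (448,226) in the crop lie outside the plates, and the gripper is clear. While it stops swinging I'll measure the cam from above.

```bash
python3 -c "
from m1 import *
goto([.522,-.277,.30],5.0)"
```

```text
10.6 tcp [0.569  0.2396 0.2059] x [-0.996 -0.086 -0.01 ] y [-0.086  0.996  0.001] z [ 0.009  0.002 -1.   ] q [ 0.218  0.542  1.486 -0.     1.104 -1.439] F [1.6 1.1 3.6] gap 0.7 0.0
shift mm [  90.1 -510.5  -95.6] turn deg [ 0.49  0.37 89.91]
```

Request:
step_arm(commands=[0, 0, -0.04, 0, 0, 3, 0.004, -0.02, -0.075, 0, 0, 9, 0.01, -0.06, -0.1, 0, 0, 17, 0.017, -0.1, -0.1, 0, 0, 25, 0.024, -0.14, -0.1, 0, 0, 33, 0.031, -0.18, -0.1, 0, 0, 41, 0.04, -0.225, -0.1, 0, 0, 49, 0.048, -0.27, -0.1, 0, 0, 57, 0.056, -0.315, -0.1, 0, 0, 65, 0.064, -0.36, -0.1, 0, 0, 73])

```text
t: 11.6
tcp_pos: [0.5325, -0.1271, 0.2998]
tool_rot: [0.562, 0.827, 0.0, 0.0]
force: [1.1, -0.2, -0.0]
finger_gap: 0.7
gripper_force: 0.0
```

```bash
python3 -c "
from m1 import *
goto([.522,-.277,.30],5.0)"
```

```text
11.6 tcp [ 0.5325 -0.1271  0.2998] x [-0.368  0.93  -0.001] y [0.93  0.368 0.001] z [ 0.001 -0.    -1.   ] q [-0.439  0.346  1.543  0.     1.252 -0.815] F [ 1.1 -0.2 -0. ] gap 0.7 0.0
shift mm [-135.5  -64.8   -0.2] turn deg [ 0.05  0.03 16.56]
```

Request:
step_arm(commands=[-0.027, -0.013, 0, 0, 0, 4, -0.054, -0.026, 0, 0, 0, 8, -0.08, -0.039, 0, 0, 0, 12, -0.106, -0.052, 0, 0, 0, 16, -0.13, -0.063, 0, 0, 0, 16.5, -0.135, -0.065, 0, 0, 0, 16.5, -0.135, -0.065, 0, 0, 0, 16.5, -0.135, -0.065, 0, 0, 0, 16.5, -0.135, -0.065, 0, 0, 0, 16.5, -0.135, -0.065, 0, 0, 0, 16.5])

```text
t: 12.6
tcp_pos: [0.5231, -0.2737, 0.2995]
tool_rot: [0.673, 0.74, 0.0, -0.0]
force: [0.3, -0.4, -0.5]
finger_gap: 0.698
gripper_force: 0.0
```

```bash
python3 - <<'E'
from m1 import *
s,R=state(); d=snap('wrist'); im=d['pixels']; H,S,V=hsv(im); np.savez('pics/w6.npz',**{k:np.array(v) for k,v in d.items()})
print(proj(d,[.522,-.277,.103]))
br=(H>12)&(H<32)&(S>120)&(V>60)
for a,c in blobs(br,100): print('brass',a,c,onz(d,[c],.103)[0].round(4))
u,v=proj(d,[.522,-.277,.103])[0].astype(int)
u=min(max(u,70),490);v=min(max(v,53),367); print('crop',u-70,v-53)
cv2.imwrite('pics/w6.png',cv2.resize(im[v-53:v+52,u-70:u+70],(800,600),interpolation=2))
E
```

```text
12.6 tcp [ 0.5231 -0.2737  0.2995] x [-0.095  0.995  0.   ] y [0.995 0.095 0.   ] z [ 0.  0. -1.] q [-0.671  0.41   1.439  0.     1.293 -0.767] F [ 0.3 -0.4 -0.5] gap 0.698 0.0
[[280.77933407 190.31584916]]
brass 2400 [283.2 180.4] [ 0.5235 -0.2664  0.103 ]
crop 210 137
```

View pics/w6.png

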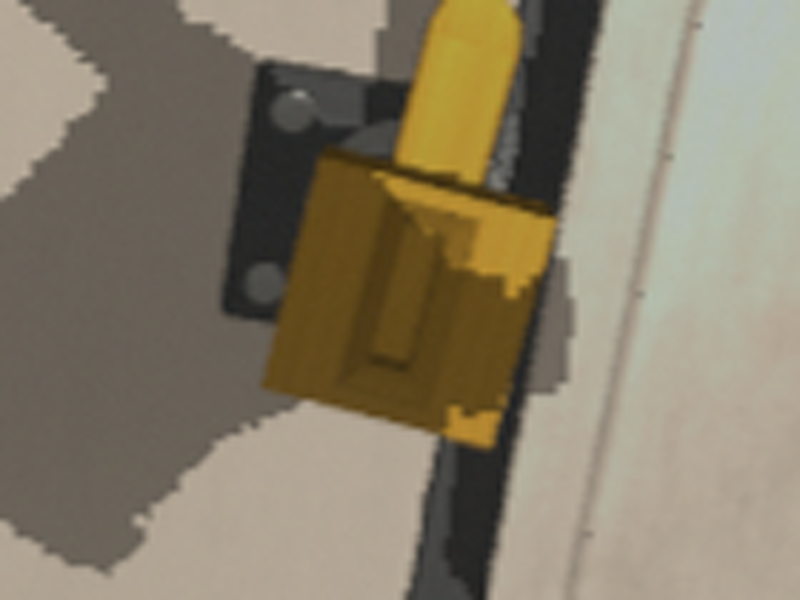

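The head's top-face corners are at crop (324,158), (555,215), (492,450) and (262,388), with the slot along its long axis and the tongue up (+y). Converting to world.

```bash
python3 - <<'E'
from m1 import *
d=dict(np.load('pics/w6.npz')); s=800/140; s2=600/105
P=onz(d,[(210+x/s-.5,137+y/s2-.5) for x,y in [(324,158),(555,215),(492,450),(262,388)]],.103)[:,:2]
print(P.round(4).tolist(),'c',P.mean(0).round(4),[np.linalg.norm(P[i]-P[i-1]).round(4) for i in range(4)])
for a,b in((3,0),(2,1)): v=P[a-0]-P[b]; v=-v; print('y yaw',np.degrees(np.arctan2(v[1],v[0])))
for a,b in((0,1),(3,2)): v=P[b]-P[a]; print('x yaw',np.degrees(np.arctan2(v[1],v[0])))
t=onz(d,[(210+470/s-.5,137+0)],.085)[0]; print('tongue end',t)
# slot floor ends (top & bottom mid of straight slot, z about .098)
Q=onz(d,[(210+x/s-.5,137+y/s2-.5) for x,y in [(424,222),(390,362)]],.098)[:,:2]; v=Q[0]-Q[1]; print('slot',Q.mean(0),np.linalg.norm(v),np.degrees(np.arctan2(v[1],v[0])))
goto([.5242,.2348,.25],5.0)
E
```

```text
[[0.5046, -0.2514], [0.5468, -0.2576], [0.5402, -0.3024], [0.4968, -0.2946]] c [ 0.5221 -0.2765] [np.float64(0.0439), np.float64(0.0426), np.float64(0.0452), np.float64(0.0441)]
y yaw 79.69432493996733
y yaw 81.65914543900435
x yaw -8.349669678435072
x yaw -10.103391066320045
tongue end [ 0.52832349 -0.22294581  0.085     ]
slot [ 0.5217255  -0.27527726] 0.026989019105858936 82.01585815507336
12.65 tcp [ 0.5231 -0.2739  0.2995] x [-0.095  0.995  0.   ] y [0.995 0.095 0.   ] z [ 0.  0. -1.] q [-0.671  0.41   1.438  0.     1.293 -0.767] F [ 1.1 -0.9 -0.5] gap 0.702 0.0
shift mm [506.2  49.6  49.5] turn deg [ 0.   -0.01  0.47]
```

Cam centre is (0.522,-0.276) with slot yaw about 81°, and the head measures 44 mm as given. Back to the key.

Request:
step_arm(commands=[0.04, 0.004, 0, 0, 0, 0, 0.09, 0.008, 0.003, 0, 0, 0, 0.14, 0.013, 0.007, 0, 0, 0, 0.19, 0.018, 0.012, 0, 0, 0, 0.24, 0.023, 0.017, 0, 0, 0, 0.29, 0.028, 0.022, 0, 0, 0, 0.34, 0.033, 0.028, 0, 0, 0, 0.39, 0.038, 0.035, 0, 0, 0, 0.44, 0.043, 0.042, 0, 0, 0, 0.485, 0.048, 0.05, 0, 0, 0.4], jaw=85)

```text
t: 13.65
tcp_pos: [0.5248, 0.2148, 0.2496]
tool_rot: [0.675, 0.737, 0.001, 0.0]
force: [0.6, -0.3, 0.6]
finger_gap: 0.85
gripper_force: 0.0
```

Request:
step_arm(commands=[0.018, 0.002, 0, 0, 0, 0, 0.021, 0.002, 0, 0, 0, 0, 0.021, 0.002, 0, 0, 0, 0, 0.021, 0.002, 0, 0, 0, 0, 0.021, 0.002, 0, 0, 0, 0, 0.021, 0.002, 0, 0, 0, 0, 0.021, 0.002, 0, 0, 0, 0, 0.021, 0.002, 0, 0, 0, 0, 0.021, 0.002, 0, 0, 0, 0, 0.021, 0.002, 0, 0, 0, 0])

```text
t: 14.65
tcp_pos: [0.5253, 0.2333, 0.2493]
tool_rot: [0.676, 0.737, -0.0, -0.0]
force: [0.3, -0.5, -0.0]
finger_gap: 0.851
gripper_force: 0.0
```

```bash
cat > caps.py <<'E'
from m1 import *
def caps(z):
    s,R=state(); d=snap('wrist'); im=d['pixels'];H,S,V=hsv(im); cv2.imwrite('pics/last.png',im)
    for a,c in blobs(((H<9)|(H>172))&(S>90)&(V>40),25):
        p=onz(d,[c],z)[0]; print('red',a,c,p.round(4),'tool',(R.T@(p-s['tcp_pos'])).round(4))
E
python3 - <<'E'
from caps import *
caps(.125); goto([.5242,.2348,.106],5.0)
E
```

```text
14.65 tcp [0.5253 0.2333 0.2493] x [-0.087  0.996 -0.   ] y [ 0.996  0.087 -0.   ] z [-0. -0. -1.] q [ 0.224  0.439  1.541 -0.     1.162  0.137] F [ 0.3 -0.5 -0. ] gap 0.851 0.0
red 92 [281.5 138.5] [0.5202 0.2862 0.125 ] tool [ 0.0532 -0.0005  0.1243]
red 66 [441.7 155.1] [0.6477 0.2842 0.125 ] tool [0.0401 0.1264 0.1243]
red 38 [453.1 197.8] [0.6645 0.2509 0.125 ] tool [0.0055 0.1401 0.1243]
red 46 [480.3 229.1] [0.6929 0.2263 0.125 ] tool [-0.0215  0.1663  0.1243]
red 69 [282.1 262.4] [0.5299 0.1812 0.125 ] tool [-0.0523  0.      0.1243]
14.7 tcp [0.5253 0.2333 0.2493] x [-0.087  0.996  0.   ] y [ 0.996  0.087 -0.   ] z [-0.  0. -1.] q [0.224 0.439 1.541 0.    1.162 0.137] F [-0.5  0.4  1.1] gap 0.849 0.0
shift mm [  1.5  -1.  143.3] turn deg [-0.   -0.   -0.01]
```

Request:
step_arm(commands=[0, -0.0005, 0.015, 0, 0, -0.2, 0, -0.0005, 0.035, 0, 0, -0.2, 0, -0.0005, 0.055, 0, 0, -0.2, 0, -0.0005, 0.075, 0, 0, -0.2, 0, -0.0005, 0.095, 0, 0, -0.2, 0, -0.0005, 0.112, 0, 0, -0.2, 0, -0.0005, 0.127, 0, 0, -0.2, 0, -0.0005, 0.138, 0, 0, -0.2, 0, -0.0005, 0.143, 0, 0, -0.2, 0, -0.0005, 0.143, 0, 0, -0.2])

```text
t: 15.7
tcp_pos: [0.5246, 0.2333, 0.1058]
tool_rot: [0.674, 0.738, -0.0, -0.0]
force: [0.0, 0.8, 0.4]
finger_gap: 0.853
gripper_force: 0.0
```

Request:
step_arm(commands=[0, 0, 0, 0, 0, 0, 0, 0, 0, 0, 0, 0, 0, 0, 0, 0, 0, 0, 0, 0, 0, 0, 0, 0, 0, 0, 0, 0, 0, 0, 0, 0, 0, 0, 0, 0, 0, 0, 0, 0, 0, 0, 0, 0, 0, 0, 0, 0, 0, 0, 0, 0, 0, 0, 0, 0, 0, 0, 0, 0], jaw=0, grip_force=70)

```text
t: 16.7
tcp_pos: [0.5251, 0.2334, 0.1069]
tool_rot: [0.674, 0.738, 0.0, 0.0]
force: [-0.6, 0.2, 4.4]
finger_gap: 0.151
gripper_force: 69.0
```

```bash
python3 - <<'E'
from caps import *
caps(.125)
E
```

```text
16.7 tcp [0.5251 0.2334 0.1069] x [-0.09   0.996  0.   ] y [0.996 0.09  0.001] z [ 0.001  0.    -1.   ] q [0.224 0.63  1.667 0.    0.843 0.133] F [-0.6  0.2  4.4] gap 0.151 68.97348247468472
red 445 [282.1 159.5] [0.5203 0.2863 0.125 ] tool [ 0.0532  0.     -0.0181]
red 217 [533.4 176.3] [0.6147 0.2884 0.125 ] tool [ 0.0467  0.0943 -0.018 ]
red 39 [550.6 244.6] [0.6292 0.2623 0.125 ] tool [ 0.0194  0.1064 -0.018 ]
```

Request:
step_arm(commands=[0, 0, -0.004, 0, 0, 0, 0, 0, -0.012, 0, 0, 0, 0, 0, -0.025, 0, 0, 0, 0, 0, -0.045, 0, 0, 0, 0, 0, -0.065, 0, 0, 0, 0, 0, -0.085, 0, 0, 0, 0, 0, -0.105, 0, 0, 0, 0, 0, -0.125, 0, 0, 0, 0, 0, -0.138, 0, 0, 0, 0, 0, -0.145, 0, 0, 0])

```text
t: 17.75
tcp_pos: [0.5253, 0.2335, 0.2532]
tool_rot: [0.674, 0.738, 0.001, 0.001]
force: [0.9, -0.3, -1.4]
finger_gap: 0.152
gripper_force: 68.2
```

```bash
python3 - <<'E'
from caps import *
caps(manip.sense()['tcp_pos'][2]+.0181); goto([.522,-.275,.235],-9)
E
```

```text
17.75 tcp [0.5253 0.2335 0.2532] x [-0.091  0.996  0.   ] y [0.996 0.091 0.003] z [ 0.003  0.001 -1.   ] q [0.224 0.434 1.538 0.    1.167 0.133] F [ 0.9 -0.3 -1.4] gap 0.152 68.24421686120331
red 416 [282.1 159.5] [0.5204 0.2864 0.2713] tool [ 0.0532  0.     -0.0181]
red 66 [439.5 155.6] [0.5787 0.2931 0.2713] tool [ 0.0545  0.0586 -0.0179]
red 40 [450.4 197.3] [0.5863 0.2778 0.2713] tool [ 0.0386  0.0648 -0.0179]
red 44 [477.4 228.8] [0.5996 0.2662 0.2713] tool [ 0.0259  0.0771 -0.0179]
17.8 tcp [0.5256 0.2335 0.2536] x [-0.091  0.996  0.   ] y [0.996 0.091 0.003] z [ 0.003  0.001 -1.   ] q [0.224 0.433 1.537 0.    1.168 0.133] F [0.2 0.  0. ] gap 0.15 68.24732241220772
shift mm [-506.1  -49.6   18.2] turn deg [ 0.19 -0.05 14.19]
```

Request:
step_arm(commands=[-0.015, -0.002, 0, 0, 0, 0.5, -0.04, -0.004, 0, 0, 0, 1.2, -0.075, -0.007, 0, 0, 0, 2.2, -0.115, -0.011, 0, 0, 0, 3.3, -0.155, -0.015, 0, 0, 0, 4.4, -0.195, -0.019, 0, 0, 0, 5.5, -0.235, -0.023, 0, 0, 0, 6.6, -0.275, -0.027, 0, 0, 0, 7.7, -0.315, -0.031, 0, 0, 0, 8.8, -0.355, -0.035, 0, 0, 0, 10])

```text
t: 18.8
tcp_pos: [0.5204, -0.1255, 0.25]
tool_rot: [0.737, 0.676, -0.001, -0.001]
force: [1.0, -0.2, -1.3]
finger_gap: 0.149
gripper_force: 68.2
```

Request:
step_arm(commands=[-0.037, -0.001, 0, 0, 0, 1, -0.07, -0.002, 0.002, 0, 0, 2, -0.1, -0.003, 0.005, 0, 0, 3, -0.122, -0.004, 0.009, 0, 0, 3.6, -0.138, -0.004, 0.013, 0, 0, 4.2, -0.148, -0.004, 0.017, 0, 0, 4.2, -0.151, -0.004, 0.018, 0, 0, 4.2, -0.151, -0.004, 0.018, 0, 0, 4.2, -0.151, -0.004, 0.018, 0, 0, 4.2, -0.151, -0.004, 0.018, 0, 0, 4.2])

```text
t: 19.8
tcp_pos: [0.5057, -0.2725, 0.2336]
tool_rot: [0.76, 0.65, 0.0, 0.0]
force: [0.4, -0.9, -0.7]
finger_gap: 0.147
gripper_force: 68.2
```

```bash
python3 - <<'E'
from caps import *
caps(manip.sense()['tcp_pos'][2]+.0181); goto([.522,-.276,.205],-9)
E
```

```text
19.8 tcp [ 0.5057 -0.2725  0.2336] x [0.155 0.988 0.   ] y [ 0.988 -0.155  0.   ] z [ 0.  0. -1.] q [-0.689  0.457  1.56   0.     1.125 -0.533] F [ 0.4 -0.9 -0.7] gap 0.147 68.21832940913737
red 409 [281.9 159.7] [ 0.514  -0.2201  0.2517] tool [ 0.0531  0.0001 -0.0181]
19.85 tcp [ 0.5057 -0.2726  0.2337] x [ 0.155  0.988 -0.   ] y [ 0.988 -0.155  0.   ] z [ 0. -0. -1.] q [-0.689  0.456  1.559  0.     1.125 -0.533] F [ 0.5  0.2 -0.1] gap 0.148 68.21838674135506
shift mm [-0.8 16.6 28.7] turn deg [0.02 0.   0.07]
```

Request:
step_arm(commands=[0, 0.006, 0.005, 0, 0, 0, -0.001, 0.012, 0.011, 0, 0, 0, -0.001, 0.016, 0.018, 0, 0, 0, -0.001, 0.0165, 0.024, 0, 0, 0, -0.001, 0.0165, 0.029, 0, 0, 0, -0.001, 0.0165, 0.029, 0, 0, 0, -0.001, 0.0165, 0.029, 0, 0, 0, -0.001, 0.0165, 0.029, 0, 0, 0, -0.001, 0.0165, 0.029, 0, 0, 0, -0.001, 0.0165, 0.029, 0, 0, 0])

```text
t: 20.85
tcp_pos: [0.5216, -0.2772, 0.2047]
tool_rot: [0.76, 0.649, 0.0, 0.0]
force: [0.2, -0.0, -1.0]
finger_gap: 0.15
gripper_force: 68.3
```

```bash
python3 - <<'E'
from m1 import *
s,R=state(); goto([.522,-.2765,.185],-9)
# where the wrist camera would see the blade tip and the slot
d=snap('wrist'); im=d['pixels']
tip=s['tcp_pos']+R@[.0007,0,.0819]; print('tip',tip, proj(d,[tip,[.522,-.2762,.103]]))
H,S,V=hsv(im); 
for a,c in blobs((H>12)&(H<32)&(S>120)&(V>60),60): print('brass',a,c)
np.savez('pics/w7.npz',**{k:np.array(v) for k,v in d.items()})
E
```

```text
20.85 tcp [ 0.5216 -0.2772  0.2047] x [ 0.157  0.988 -0.   ] y [ 0.988 -0.157  0.001] z [ 0.001 -0.    -1.   ] q [-0.678  0.513  1.549 -0.     1.079 -0.52 ] F [ 0.2 -0.  -1. ] gap 0.15 68.26767800375819
20.85 tcp [ 0.5216 -0.2772  0.2047] x [ 0.157  0.988 -0.   ] y [ 0.988 -0.157  0.001] z [ 0.001 -0.    -1.   ] q [-0.678  0.513  1.549 -0.     1.079 -0.52 ] F [ 0.2 -0.  -1. ] gap 0.15 68.26767800375819
shift mm [ 0.8  0.2 19.7] turn deg [ 0.03  0.02 -0.01]
tip [ 0.52179089 -0.27657788  0.12279823] [[281.89410539 217.93266837]
 [282.09788678 210.04717451]]
brass 411 [282.9 144.3]
brass 870 [260.9 203.6]
brass 899 [303.5 203.9]
```

The brass blobs lie symmetric about the shank (261 and 303.5, midpoint 282), so lateral alignment is good. Inserting slowly.

Request:
step_arm(commands=[0, 0, 0.006, 0, 0, 0, 0, 0, 0.012, 0, 0, 0, 0, 0, 0.017, 0, 0, 0, 0, 0, 0.02, 0, 0, 0, 0, 0, 0.022, 0, 0, 0, 0, 0, 0.024, 0, 0, 0, 0, 0, 0.025, 0, 0, 0, 0, 0, 0.026, 0, 0, 0, 0, 0, 0.026, 0, 0, 0, 0, 0, 0.026, 0, 0, 0])

```text
t: 21.9
tcp_pos: [0.5216, -0.2772, 0.1785]
tool_rot: [0.76, 0.649, 0.0, 0.0]
force: [-0.5, 0.5, -1.5]
finger_gap: 0.147
gripper_force: 68.3
```

Request:
step_arm(commands=[0, 0, 0.001, 0, 0, 0, 0, 0, 0.002, 0, 0, 0, 0, 0, 0.003, 0, 0, 0, 0, 0, 0.004, 0, 0, 0, 0, 0, 0.005, 0, 0, 0, 0, 0, 0.006, 0, 0, 0, 0, 0, 0.0065, 0, 0, 0, 0, 0, 0.0065, 0, 0, 0, 0, 0, 0.0065, 0, 0, 0, 0, 0, 0.0065, 0, 0, 0])

```text
t: 22.9
tcp_pos: [0.5216, -0.2771, 0.1719]
tool_rot: [0.76, 0.649, 0.0, 0.0]
force: [-0.3, 0.1, -1.5]
finger_gap: 0.151
gripper_force: 68.3
```

```bash
python3 -c "
from m1 import *
s,R=state(); print(np.round(s['ft_torque'],2))"
```

```text
22.9 tcp [ 0.5216 -0.2771  0.1719] x [ 0.157  0.988 -0.   ] y [ 0.988 -0.157  0.   ] z [ 0. -0. -1.] q [-0.677  0.555  1.579 -0.     1.008 -0.52 ] F [-0.3  0.1 -1.5] gap 0.151 68.26763595454395
[-0.02 -0.    0.  ]
```

Request:
step_arm(commands=[0, 0, 0, 0, 0, 4, 0, 0, 0, 0, 0, 9, 0, 0, 0, 0, 0, 14, 0, 0, 0, 0, 0, 19, 0, 0, 0, 0, 0, 24, 0, 0, 0, 0, 0, 29, 0, 0, 0, 0, 0, 34, 0, 0, 0, 0, 0, 39, 0, 0, 0, 0, 0, 44, 0, 0, 0, 0, 0, 49])

```text
t: 23.9
tcp_pos: [0.521, -0.2766, 0.1719]
tool_rot: [0.962, 0.274, -0.0, -0.001]
force: [-0.4, 0.8, -0.4]
finger_gap: 0.153
gripper_force: 68.4
```

```bash
python3 -c "
from m1 import *
s,R=state(); print(np.round(s['ft_torque'],3),np.degrees(np.arctan2(R[1,0],R[0,0])))"
```

```text
23.9 tcp [ 0.521  -0.2766  0.1719] x [ 0.85   0.527 -0.001] y [ 0.527 -0.85  -0.001] z [-0.001  0.001 -1.   ] q [-0.677  0.554  1.579 -0.     1.009  0.338] F [-0.4  0.8 -0.4] gap 0.153 68.39116513263434
[0.277 0.184 0.041] 31.81463932774687
```

Request:
step_arm(commands=[0, 0, 0, 0, 0, 5, 0, 0, 0, 0, 0, 10, 0, 0, 0, 0, 0, 15, 0, 0, 0, 0, 0, 20, 0, 0, 0, 0, 0, 25, 0, 0, 0, 0, 0, 30, 0, 0, 0, 0, 0, 34, 0, 0, 0, 0, 0, 38, 0, 0, 0, 0, 0, 41, 0, 0, 0, 0, 0, 43])

```text
t: 24.9
tcp_pos: [0.5211, -0.2761, 0.1719]
tool_rot: [0.995, -0.097, -0.001, -0.001]
force: [-0.9, 1.7, -0.0]
finger_gap: 0.15
gripper_force: 68.4
```

```bash
python3 -c "
from m1 import *
s,R=state(); print(np.round(s['ft_torque'],3),np.round(s['tau'],2),np.degrees(np.arctan2(R[1,0],R[0,0])))"
```

```text
24.9 tcp [ 0.5211 -0.2761  0.1719] x [ 0.981 -0.192 -0.002] y [-0.192 -0.981 -0.002] z [-0.001  0.002 -1.   ] q [-6.770e-01  5.540e-01  1.580e+00  1.000e-03  1.010e+00  1.087e+00] F [-0.9  1.7 -0. ] gap 0.15 68.44109871424735
[0.416 0.102 0.092] [ -0.9  -42.91 -16.11  -0.3   -0.55  -0.08] -11.095457960567654
```

Request:
step_arm(commands=[0, 0, 0, 0, 0, 1, 0, 0, 0, 0, 0, 2, 0, 0, 0, 0, 0, 3, 0, 0, 0, 0, 0, 4, 0, 0, 0, 0, 0, 4.5, 0, 0, 0, 0, 0, 5, 0, 0, 0, 0, 0, 5, 0, 0, 0, 0, 0, 5, 0, 0, 0, 0, 0, 5, 0, 0, 0, 0, 0, 5])

```text
t: 25.9
tcp_pos: [0.5213, -0.2766, 0.1718]
tool_rot: [0.99, -0.139, -0.0, -0.0]
force: [-1.3, 5.1, 2.6]
finger_gap: 0.148
gripper_force: 68.9
```

```bash
python3 -c "
from m1 import *
s,R=state(); print(np.round(s['ft_torque'],3),np.round(s['tau'],2),np.degrees(np.arctan2(R[1,0],R[0,0])))"
```

```text
25.9 tcp [ 0.5213 -0.2766  0.1718] x [ 0.961 -0.276 -0.001] y [-0.276 -0.961 -0.001] z [-0.001  0.001 -1.   ] q [-6.770e-01  5.550e-01  1.579e+00  1.000e-03  1.009e+00  1.173e+00] F [-1.3  5.1  2.6] gap 0.148 68.94404701992926
[1.244 0.288 0.423] [ -2.67 -41.82 -17.15  -0.76  -1.5    0.42] -15.995930834445543
```

The torque rose to 0.42 N m after about 97° of key turn, so the cam is at its stop. I'll back off within the play and withdraw.

Request:
step_arm(commands=[0, 0, 0, 0, 0, -2, 0, 0, 0, 0, 0, -5, 0, 0, 0, 0, 0, -5, 0, 0, -0.004, 0, 0, -5, 0, 0, -0.009, 0, 0, -5, 0, 0, -0.015, 0, 0, -5, 0, 0, -0.025, 0, 0, -5, 0, 0, -0.04, 0, 0, -5, 0, 0, -0.06, 0, 0, -5, 0, 0, -0.08, 0, 0, -5])

```text
t: 26.9
tcp_pos: [0.522, -0.2783, 0.2537]
tool_rot: [0.995, -0.096, 0.001, 0.001]
force: [0.4, 0.4, -0.4]
finger_gap: 0.151
gripper_force: 68.5
```

```bash
python3 - <<'E'
from caps import *
caps(manip.sense()['tcp_pos'][2]+.0181); goto([.525,.234,.255],5)
d=snap('top'); im=d['pixels'];H,S,V=hsv(im); m=np.zeros(H.shape,bool); m[170:240,355:425]=1
for a,c in blobs((H>12)&(H<32)&(S>80)&m,10): print('brass',a,c)
E
```

```text
26.9 tcp [ 0.522  -0.2783  0.2537] x [ 0.981 -0.191  0.002] y [-0.191 -0.981  0.002] z [ 0.002 -0.003 -1.   ] q [-6.780e-01  4.560e-01  1.496e+00 -1.000e-03  1.187e+00  1.086e+00] F [ 0.4  0.4 -0.4] gap 0.151 68.47820268943906
red 407 [282.4 159.9] [ 0.5745 -0.2891  0.2718] tool [ 0.0537  0.0006 -0.018 ]
26.95 tcp [ 0.5238 -0.2796  0.2576] x [ 0.982 -0.191  0.009] y [-0.191 -0.982  0.006] z [ 0.008 -0.007 -1.   ] q [-6.780e-01  4.520e-01  1.491e+00 -1.000e-03  1.188e+00  1.086e+00] F [ 1.2 -1.3  1.9] gap 0.154 68.5578462202102
shift mm [ -97.1 -504.3   -1.1] turn deg [ 7.0000e-01 -5.0000e-02 -1.0603e+02]
brass 413 [394.4 204. ]
```

Request:
step_arm(commands=[-0.005, -0.025, -0.003, 0, 0, -4, -0.012, -0.06, -0.003, 0, 0, -10, -0.019, -0.1, -0.003, 0, 0, -17, -0.027, -0.14, -0.003, 0, 0, -24, -0.035, -0.18, -0.003, 0, 0, -31, -0.043, -0.22, -0.003, 0, 0, -38, -0.051, -0.26, -0.003, 0, 0, -45, -0.059, -0.3, -0.003, 0, 0, -52, -0.067, -0.34, -0.003, 0, 0, -59, -0.075, -0.38, -0.003, 0, 0, -66])

```text
t: 28.0
tcp_pos: [0.5206, 0.1115, 0.2547]
tool_rot: [0.886, 0.464, 0.0, 0.001]
force: [-0.0, -0.6, -0.4]
finger_gap: 0.148
gripper_force: 68.6
```

```bash
python3 - <<'E'
from m1 import *
goto([.525,.234,.255],5.1)
d=snap('top'); im=d['pixels'];H,S,V=hsv(im); m=np.zeros(H.shape,bool); m[170:240,355:425]=1
for a,c in blobs((H>12)&(H<32)&(S>80)&m,10): print('brass',a,c)
y,x=np.nonzero((H>12)&(H<32)&(S>80)&m); print(x.min(),x.max(),y.min(),y.max()); cv2.imwrite('pics/top8.png',im)
E
```

```text
28.0 tcp [0.5206 0.1115 0.2547] x [0.57  0.822 0.   ] y [ 0.822 -0.57   0.001] z [ 0.001 -0.001 -1.   ] q [ 1.000e-03  3.740e-01  1.637e+00 -1.000e-03  1.129e+00  6.080e-01] F [-0.  -0.6 -0.4] gap 0.148 68.59076558612287
shift mm [103.2 -66.2  -0.4] turn deg [ 6.000e-02  2.000e-02 -3.984e+01]
brass 443 [394.9 204.7]
386 405 186 217
```

The top mask now shows the tongue reaching up over the lid (rows 186–217, columns 386–405), where before it reached left. The cam is locked.

Request:
step_arm(commands=[0.018, -0.011, 0, 0, 0, -6.5, 0.036, -0.022, 0, 0, 0, -13, 0.053, -0.033, 0, 0, 0, -19.5, 0.068, -0.043, 0, 0, 0, -26, 0.082, -0.052, 0, 0, 0, -32, 0.092, -0.059, 0, 0, 0, -37, 0.1, -0.064, 0, 0, 0, -39.8, 0.103, -0.066, 0, 0, 0, -39.8, 0.103, -0.066, 0, 0, 0, -39.8, 0.103, -0.066, 0, 0, 0, -39.8])

```text
t: 29.05
tcp_pos: [0.5256, 0.2319, 0.2547]
tool_rot: [0.677, 0.736, -0.0, 0.0]
force: [-0.6, -0.1, -0.9]
finger_gap: 0.152
gripper_force: 68.7
```

```bash
python3 - <<'E'
from caps import *
caps(manip.sense()['tcp_pos'][2]+.0181); goto([.525,.2335,.107],5.1)
E
```

```text
29.05 tcp [0.5256 0.2319 0.2547] x [-0.082  0.997 -0.001] y [ 0.997  0.082 -0.   ] z [-0.    -0.001 -1.   ] q [ 2.210e-01  4.330e-01  1.535e+00 -1.000e-03  1.174e+00  1.390e-01] F [-0.6 -0.1 -0.9] gap 0.152 68.65435771644115
red 64 [439.7 152.6] [0.5793 0.2922 0.2728] tool [ 0.0556  0.0585 -0.0181]
red 411 [281.9 159.5] [0.5212 0.2849 0.2728] tool [ 0.0532 -0.0001 -0.0181]
red 41 [450.9 194.6] [0.5869 0.2768 0.2728] tool [ 0.0397  0.0648 -0.0181]
red 45 [478.4 225.7] [0.6002 0.2654 0.2728] tool [ 0.0272  0.0771 -0.0181]
29.1 tcp [0.5256 0.2318 0.2547] x [-0.082  0.997 -0.   ] y [ 0.997  0.082 -0.   ] z [-0. -0. -1.] q [ 0.221  0.433  1.535 -0.     1.174  0.139] F [-1.1 -0.4 -1.5] gap 0.15 68.65484508220106
shift mm [  1.8  -0.4 147.7] turn deg [-0.01  0.02 -0.38]
```

Request:
step_arm(commands=[0.002, 0, 0.012, 0, 0, -0.4, 0.002, -0.0005, 0.032, 0, 0, -0.4, 0.002, -0.0005, 0.055, 0, 0, -0.4, 0.002, -0.0005, 0.078, 0, 0, -0.4, 0.002, -0.0005, 0.1, 0, 0, -0.4, 0.002, -0.0005, 0.118, 0, 0, -0.4, 0.002, -0.0005, 0.13, 0, 0, -0.4, 0.002, -0.0005, 0.138, 0, 0, -0.4, 0.002, -0.0005, 0.143, 0, 0, -0.4, 0.002, -0.0005, 0.146, 0, 0, -0.4])

```text
t: 30.1
tcp_pos: [0.5252, 0.2344, 0.1088]
tool_rot: [0.674, 0.738, 0.0, 0.0]
force: [-0.5, -0.4, -1.1]
finger_gap: 0.145
gripper_force: 68.7
```

Request:
step_arm(commands=[0, 0, 0.0005, 0, 0, 0, 0, 0, 0.001, 0, 0, 0, 0, 0, 0.001, 0, 0, 0, 0, 0, 0.001, 0, 0, 0, 0, 0, 0.001, 0, 0, 0, 0, 0, 0.001, 0, 0, 0, 0, 0, 0.001, 0, 0, 0, 0, 0, 0.001, 0, 0, 0, 0, 0, 0.001, 0, 0, 0, 0, 0, 0.001, 0, 0, 0])

```text
t: 31.1
tcp_pos: [0.5249, 0.2344, 0.1078]
tool_rot: [0.674, 0.738, -0.0, -0.0]
force: [0.1, -0.6, -1.5]
finger_gap: 0.152
gripper_force: 68.7
```

Request:
step_arm(commands=[0, 0, 0, 0, 0, 0, 0, 0, 0, 0, 0, 0, 0, 0, 0, 0, 0, 0, 0, 0, 0, 0, 0, 0, 0, 0, 0, 0, 0, 0, 0, 0, 0, 0, 0, 0, 0, 0, 0, 0, 0, 0, 0, 0, 0, 0, 0, 0, 0, 0, 0, 0, 0, 0, 0, 0, 0, 0, 0, 0], jaw=85)

```text
t: 32.1
tcp_pos: [0.5249, 0.2344, 0.1078]
tool_rot: [0.674, 0.738, 0.0, 0.0]
force: [-0.2, 0.3, -0.7]
finger_gap: 0.85
gripper_force: 0.0
```

Request:
step_arm(commands=[0, 0, -0.008, 0, 0, 0, 0, 0, -0.02, 0, 0, 0, 0, 0, -0.04, 0, 0, 0, 0, 0, -0.06, 0, 0, 0, 0, 0, -0.085, 0, 0, 0, 0, 0, -0.11, 0, 0, 0, 0, 0, -0.13, 0, 0, 0, 0, 0, -0.14, 0, 0, 0, 0, 0, -0.145, 0, 0, 0, 0, 0, -0.145, 0, 0, 0])

```text
t: 33.1
tcp_pos: [0.5249, 0.2344, 0.2534]
tool_rot: [0.674, 0.738, 0.0, 0.0]
force: [0.1, 0.6, 0.3]
finger_gap: 0.847
gripper_force: 0.0
```

Request:
step_arm(commands=[0, 0, 0, 0, 0, 0, 0, 0, 0, 0, 0, 0, 0, 0, 0, 0, 0, 0, 0, 0, 0, 0, 0, 0, 0, 0, 0, 0, 0, 0, 0, 0, 0, 0, 0, 0, 0, 0, 0, 0, 0, 0, 0, 0, 0, 0, 0, 0, 0, 0, 0, 0, 0, 0, 0, 0, 0, 0, 0, 0])

```text
t: 34.1
tcp_pos: [0.5249, 0.2344, 0.2529]
tool_rot: [0.674, 0.738, 0.0, 0.0]
force: [-0.2, 0.7, -0.6]
finger_gap: 0.848
gripper_force: 0.0
```

```bash
python3 - <<'E'
from caps import *
caps(.125)
d=snap('side'); H,S,V=hsv(d['pixels'])
for a,c in blobs(((H<9)|(H>172))&(S>90)&(V>40),8): print('side red',a,c)
print(proj(d,[[.5202,.2862,.125],[.5299,.1812,.125]]))
d=snap('top'); im=d['pixels'];o=cv2.imread('pics/top0.png')
for n,(u,v) in dict(ram=(282,144),spoon=(231,285),therm=(355,276)).items(): print(n,np.abs(im[v-25:v+25,u-35:u+35].astype(int)-o[v-25:v+25,u-35:u+35]).mean().round(1))
H,S,V=hsv(im); m=np.zeros(H.shape,bool); m[170:240,355:425]=1; br=(H>12)&(H<32)&(S>80)&m
y,x=np.nonzero(br); print(x.min(),x.max(),y.min(),y.max(),[ (yy,x[y==yy].min(),x[y==yy].max()) for yy in range(y.min(),y.max(),4)])
X=np.array([np.cos(np.radians(-9)),np.sin(np.radians(-9)),0]); print('expected tongue end px',proj(d,np.array([.522,-.276,.083])+.057*X))
E
```

```text
34.1 tcp [0.5249 0.2344 0.2529] x [-0.09   0.996  0.   ] y [0.996 0.09  0.   ] z [ 0.  0. -1.] q [0.226 0.435 1.536 0.    1.17  0.135] F [-0.2  0.7 -0.6] gap 0.848 0.0
red 86 [282.  138.5] [0.52   0.2872 0.125 ] tool [ 5.300e-02 -1.000e-04  1.279e-01]
red 66 [440.5 156.4] [0.6481 0.2845 0.125 ] tool [0.0387 0.1272 0.1279]
red 40 [451.4 198.4] [0.6646 0.2513 0.125 ] tool [0.0041 0.1407 0.1279]
red 44 [478.4 229.8] [0.6933 0.2263 0.125 ] tool [-0.0233  0.167   0.1279]
red 69 [282. 261.] [0.5296 0.1821 0.125 ] tool [-0.0525 -0.      0.1279]
side red 13 [236.8 265.9]
side red 9 [147.6 271.3]
side red 15 [151.5 289.5]
side red 8 [226.8 294.1]
side red 27 [145.6 309.5]
side red 44 [209.6 311. ]
[[208.86004065 310.90624091]
 [235.96386943 266.19254266]]
ram 18.9
spoon 25.8
therm 18.9
386 405 186 217 [(186, np.int64(394), np.int64(394)), (190, np.int64(391), np.int64(397)), (194, np.int64(391), np.int64(397)), (198, np.int64(387), np.int64(397)), (202, np.int64(386), np.int64(405)), (206, np.int64(386), np.int64(404)), (210, np.int64(386), np.int64(404)), (214, np.int64(386), np.int64(404))]
expected tongue end px [[395.8290887  185.56858466]]
```

```bash
python3 -c "
from station import manip
print(manip.sign_off())"
```

```text
the job is handed in; nothing more can be done
None
```

The lid is locked with the cam at its stop and its tongue over the lid, and the key hangs back in the stand with the gripper clear; I handed the job in at about 34 s. I didn't confirm by image that the ramekin, teaspoon and thermometer hadn't moved, but the arm's path kept clear of them.

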